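# Roll the long pin onto the inspection line

## Robot

A 6-joint arm with a two-finger parallel gripper is mounted at the origin on the work surface. World frame = base frame: x ahead of the robot, y to its left, z up, the work surface at z = 0. Lengths are in m, angles in degrees, forces in N, time in s.
With the tool pointing down it reaches from about 0.4 to 0.825 m from the base axis. Payload 7 kg.
Tool frame: the origin (TCP) lies on the centre line of the jaws, within the pads' length; the fingertips stand 11 mm ahead of it and the grasp point (between the pads) lies 8 mm behind it; z points along the fingers, y is the line along which they close (so a half turn about z gives the same grasp; the last joint's range is limited). The gripper opens to 88 mm and grips with 3 to 60 N. Pads are 19 mm wide; open, the fingers measure 130 mm over their backs; the gripper's body (78 mm by 193 mm) begins 47 mm behind the grasp point.
Start: joints at [-58.436, 20.546, 0.682, 0, -70.136, -16.507], TCP at [0.175, -0.652, 0.21] pointing down, gripper open.
Joint ranges: [-176.03, 176.03], [-82.01, 121.73], [-58.28, 71.71], [-173.87, 95.51], [-174.79, -0.11], [-173.66, 173.66]. Speed limits (degrees/s): [136.94, 136.94, 172.46, 180, 180, 180].

## Interface

Orientations are given as [roll, pitch, yaw] about the fixed x, y, z axes, in that order (R = Rz(yaw) Ry(pitch) Rx(roll)).
In Python, from plant import r, capture, camera_model, job gives the robot as it stands.
- The arm moves only by the tool drive_tool, never from a script. Its argument "increments" is a list that holds one entry, the list of rows, each a list of 5 numbers: the gripper's target within -1 to 1 (fully open at 1, half-way at 0, shut at -1), then the shift along the tool's x, y, z scaled (see below), then the turn about the tool's z scaled (see below). In form: [[[gripper, tx, ty, tz, roll], ...]]. A call has 1 to 5 rows; each row is the pose to reach, as a shift and turn from the pose commanded when the call began, along the tool's axes at that moment, turning the shorter way round; what a row does not reach only later rows make up. The controller multiplies each number of a shift by 120 mm and each number of a turn by 360 degrees. A row lasts 1/8 s, in which the tool goes at most 62.5 mm and 10.7 degrees, less where a joint would pass 70% of its speed; a pose out of reach is approached as far as the arm can. A call with a number of a shift or a turn outside -1 to 1 is refused whole. A call with a gripper value outside its range is refused whole. The fingers move at their own pace and stop on an object; "squeeze" is the grip in N (left out, the last holds). Time passes only in rows, so rows that repeat a pose let the fingers close. It gives the time, the measured TCP pose, the force, the opening and the grip force at its end, in the units of the state.
- r.get_state(): the state, without advancing time (a new reading comes with each control period).
- capture(name): name is "scene" or "top"; returns the picture (420x560x3 uint8, red, green, blue); there is no depth.
- camera_model(name): a dict with "camera_matrix" (3x3 intrinsics, pixels), "rvec" (rotation vector, rad) and "tvec" (3), from world to camera coordinates, as OpenCV has them. Camera axes: x right, y down, z forward; pixel columns grow to the right and rows downward; lengths in m; the calibration is good to about 2 mm. A picture is of the moment at which its call begins. camera_model takes no time and is no camera call.
- job.close_job(): hands the job in; it is judged then, once.
The state is a dict: "time_s": time; "joints": joint angles; "qd": joint speeds; "joint_torque": joint torques, N m; "tcp_pos": TCP position; "eef_rot": TCP orientation; "contact_force": force on the tool from outside, world axes, zero at the start; "moment": the same for the moment, N m; "gripper_width": finger opening in m; "gripper_force": force on a finger pad.
Only numpy, scipy, OpenCV 4.12 (cv2) and the standard library are available. Lean on these libraries where they do the work, as an engineer would, in place of code of your own. Each camera call takes 0.05 s, during which the arm holds its last target. There are 200 camera calls.

## Task

Three ground steel pins lie on the rubber-faced inspection plate beside its low stop strip. Push the top of the longest pin with the fingertips to roll it away from the strip until it rests along the white line, centred over it. Do not pick it up or drag it without turning, and leave the two short pins and the other things on the plate where they are.

Things in the scene. Friction and masses are not known exactly. Their poses are not given: they have to be found in the camera images.
- pin_long: the longest pin: plain ground steel dowel, 32 mm diameter, 110 mm long, about 0.7 kg, lying on the plate. Origin at the middle of its axis (16 mm above the plate face). Its own y axis runs along the pin and stays level; its x and z axes turn as it rolls (z is up at the start). It rolls with some resistance on the rubber and stays where it is left at rest. A flat fingertip moving on its top carries the pin half as far as the finger travels
- pin_a: a short pin, steel, 32 mm diameter, 65 mm long; origin at the middle of its axis, y along it. Leave it alone
- pin_b: the other short pin, same size; origin at the middle of its axis, y along it. Leave it alone
- line: white painted line across the plate, 380 mm long, 4 mm wide, flat, cannot be moved. Origin at its middle on the plate face; its y axis runs along the line, its x axis points level across the plate away from the stop strip; z up. It lies 70 to 105 mm beyond the pins' starting places
- plate: fixed steel inspection plate with black rubber face, 300 mm along its x, 420 mm along its y, face 12 mm above the table. Origin at the centre of its underside on the table. The stop strip, 14 mm wide and 400 mm long along y, stands 18 mm above the face with its middle at plate x = -107 mm (robot's side), so a finger does not fit between it and the pins; the pins start at plate x of about -82 mm, spaced 130 mm apart along y, parallel to the strip and the line
- bushing: brass bushing standing on the far part of the plate, 48 mm outside diameter, 30 mm tall; origin at the centre of its underside. Leave it alone
- gauge_block: steel block 35 x 35 x 20 mm lying on the far part of the plate; origin at the centre of its underside. Leave it alone
There are look-alikes about, which are no part of the job. Leave any red or yellow look-alike of the pin_long alone.

How it is judged (in metres and radians):
On the way:
1. the long pin has rolled over about half a turn (angle between pin_long's own z axis and vertical above 2.5 rad and z of pin_long in the frame of line below 0.022 m), for 0.02 s.
At the end, for the whole second after the job is handed in: the long pin lies at rest on the plate over the line, its axis within 6 mm of the line's middle and within 0.1 rad of its direction; both short pins, the bushing and the block are within 10 mm of where they started (x of pin_long in the frame of line between -0.006 and 0.006 m and y of pin_long in the frame of line between -0.175 and 0.175 m and z of pin_long in the frame of line below 0.02 m and angle between the y axis of pin_long and the y axis of line, either way round below 0.1 rad and linear speed of pin_long below 0.01 m/s and distance of each of pin_a, pin_b, bushing, gauge_block from where it was at the start of the episode below 0.01 m); the robot touches nothing.
It fails at once if the long pin is lifted more than 8 mm off the plate (z of pin_long in the frame of line above 0.024 m).
It fails at once if the long pin is tipped up at one end (angle between pin_long's own y axis and vertical below 1.42 rad or angle between pin_long's own y axis and vertical above 1.72 rad).
It fails at once if a short pin, the bushing or the block is shifted more than 10 mm (distance of any of pin_a, pin_b, bushing, gauge_block from where it was at the start of the episode above 0.01 m).
It also fails if it takes over 51 s, if anything falls off the work surface, if the arm or the gripper's body presses on something with over 40 N, if the wrist force passes 120 N, or if a joint passes its speed limit or range.

## Working session

There is one attempt and no reset: what is moved stays moved. The work goes in short steps, Python scripts to look and compute and a tool call to move; the robot and the scene stay as the last step left them, time stands still between calls to the robot, and variables do not carry over. Pictures are saved under pics/ and viewed, at most 10 in all, crops included, and the job is handed in when it is done.

Besides the shell and the picture viewer there is one more tool, called after "Request:" as name(argument=value, ...) on one line, values as JSON. drive_tool: Moves the arm, as the interface text tells. Its arguments: {"type":"object","properties":{"increments":{"type":"array"},"squeeze":{"type":"number"}},"required":["increments"]}

```bash
mkdir -p pics; python3 - <<'E'
from plant import r,capture,camera_model
import cv2
for n in("scene","top"):
    cv2.imwrite(f"pics/{n}0.png",capture(n)[:,:,::-1]); m=camera_model(n); print(n,m)
s=r.get_state();print(s['time_s'],s['tcp_pos'],s['eef_rot'],s['gripper_width'])
E
```

```text
scene {'camera_matrix': array([[384.12443551,   0.        , 284.31475022],
       [  0.        , 384.12443551, 209.47794876],
       [  0.        ,   0.        ,   1.        ]]), 'rvec': array([ 1.0164519 ,  2.52451016, -0.9735963 ]), 'tvec': array([ 0.41797713, -0.25600907,  1.03258327])}
top {'camera_matrix': array([[450.2234722 ,   0.        , 273.64507947],
       [  0.        , 450.2234722 , 214.07666395],
       [  0.        ,   0.        ,   1.        ]]), 'rvec': array([ 2.12960006, -2.13593805,  0.16649607]), 'tvec': array([0.00944708, 0.56442188, 0.89440343])}
0.1 [ 0.17520482 -0.6513859   0.20912246] [ 1.79913784e+02 -7.81371505e-03 -1.64948917e+02] 0.08797213843207265
```

View pics/top0.png

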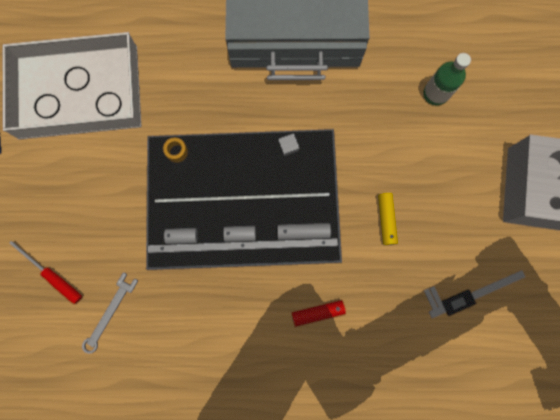

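View pics/scene0.png

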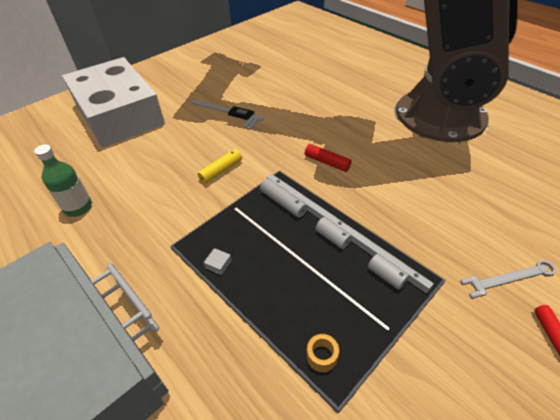

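Top view: the grey candidates on the plate are at (180,236), (240,234) and (304,231). The red one (318,313) and the yellow one (388,218) lie off the plate and are look-alikes. The pin at (304,231) is clearly the longest grey steel one. The line runs (155,201)–(329,195), the bushing is at (175,149) and the block at (289,144).

```bash
cat > h.py <<'E'
import numpy as np,cv2
from plant import r,capture,camera_model
def ray(n,px,z):
    m=camera_model(n);K=m["camera_matrix"];R=cv2.Rodrigues(m["rvec"])[0];t=m["tvec"]
    p=np.atleast_2d(px).astype(float);d=(np.linalg.inv(K)@np.c_[p,np.ones(len(p))].T).T@R;c=-R.T@t
    return c+d*((z-c[2])/d[:,2])[:,None]
def blobs(im,lo,box,amin=60):
    x0,y0,x1,y1=box;g=im.max(2);sat=g.astype(int)-im.min(2)
    m=((g>lo)&(sat<40)).astype(np.uint8);k=np.zeros_like(m);k[y0:y1,x0:x1]=m[y0:y1,x0:x1]
    cs=cv2.findContours(k,cv2.RETR_EXTERNAL,cv2.CHAIN_APPROX_NONE)[0]
    return [c for c in cs if cv2.contourArea(c)>amin]
E
python3 - <<'E'
from h import *
im=cv2.imread("pics/top0.png")
c=cv2.resize(im[120:280,140:350],None,fx=3.6,fy=3.6,interpolation=cv2.INTER_CUBIC);cv2.imwrite("pics/crop0.png",c)
for b,z in(((150,185,335,210),.012),((150,222,335,238),.03)):
    for c in blobs(im,90,b):
        print(np.round(cv2.boxPoints(cv2.minAreaRect(c)),1).tolist())
        rc=cv2.minAreaRect(c);w=ray("top",c[:,0],z)[:,:2].astype(np.float32);q=cv2.minAreaRect(w);print(z,np.round(q[0],4),np.round(q[1],4),q[2])
print(ray("top",[[148,138],[334,130],[341,262],[148,269]],.012).round(4))
print(ray("scene",[[236,209],[387,328]],.012).round(4))
m=camera_model("top");print(-cv2.Rodrigues(m["rvec"])[0].T@m["tvec"])
E
```

```text
[[154.89999389648438, 198.8000030517578], [328.8999938964844, 192.3000030517578], [329.1000061035156, 195.6999969482422], [155.0, 202.10000610351562]]
0.012 [0.6076 0.077 ] [0.0075 0.3798] 1.9379297494888306
[[164.0, 229.0], [195.0, 229.0], [195.0, 237.0], [164.0, 237.0]]
0.03 [0.5273 0.207 ] [0.0659 0.017 ] 89.81590270996094
[[224.0, 227.0], [254.0, 227.0], [254.0, 237.0], [224.0, 237.0]]
0.03 [0.529  0.0812] [0.0637 0.0213] 89.81587219238281
[[278.0, 224.0], [330.0, 224.0], [330.0, 237.0], [278.0, 237.0]]
0.03 [ 0.5318 -0.0561] [0.1098 0.0277] 89.81587219238281
[[ 0.7433  0.2883  0.012 ]
 [ 0.7599 -0.1272  0.012 ]
 [ 0.4663 -0.135   0.012 ]
 [ 0.4526  0.2757  0.012 ]]
[[ 0.6138 -0.1064  0.012 ]
 [ 0.601   0.2675  0.012 ]]
[4.11459800e-01 9.03538509e-04 9.74329937e-01]
```

View pics/crop0.png

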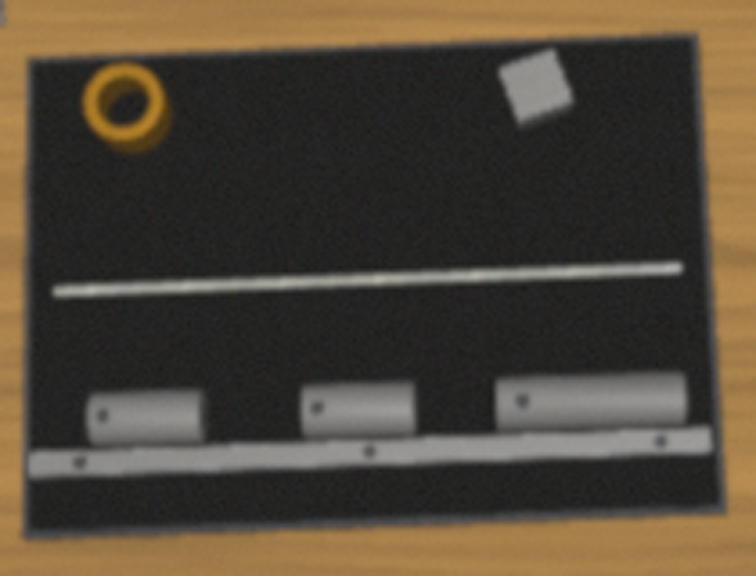

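The crop confirms it: the pin spanning crop (496..686, 375..430) is plain grey steel and about 53 px (110 mm) long. The two short pins are about 31 px (65 mm). I will close the jaws along the rolling direction for a long flat contact, then roll in several strokes.

Request:
drive_tool(increments=[[[-1,-1,1,0,-0.1],[-1,-1,1,0,-0.1],[-1,-1,1,0,-0.1],[-1,-1,1,0,-0.1],[-1,-1,1,0,-0.1]]], squeeze=10)

```text
time_s: 0.72
tcp_pos: [0.2604, -0.5043, 0.21]
eef_rot: [-180.0, 0.0, -128.9]
contact_force: [1.4, 0.1, 0.7]
gripper_width: 0.0435
gripper_force: 0.0
```

```bash
cat >> h.py <<'E'
TH=np.radians(1.94);L0=np.array([.6076,.077])
def info(dx,dy,z):
    """line-frame target (x,y) and TCP z -> scaled tool shift and roll"""
    s=r.get_state();p=np.array(s['tcp_pos']);yaw=np.radians(s['eef_rot'][2])
    X=np.array([np.cos(TH),np.sin(TH)]);Y=np.array([-np.sin(TH),np.cos(TH)])
    t=L0+dx*X+dy*Y;d=t-p[:2];tx=np.array([np.cos(yaw),np.sin(yaw)]);ty=np.array([np.sin(yaw),-np.cos(yaw)])
    rel=p[:2]-L0
    print('t',round(s['time_s'],2),'tcp',p.round(4),'rot',np.round(s['eef_rot'],2),'line',round(rel@X,4),round(rel@Y,4),'F',np.round(s['contact_force'],1),'w',round(s['gripper_width'],4))
    print('shift',(np.array([d@tx,d@ty,p[2]-z])/.12).round(4),'roll',round(-(-88.06-s['eef_rot'][2])/360,4))
E
python3 - <<'E'
from h import *
im=cv2.imread("pics/top0.png");g=im[:,:,1].astype(float)
# long pin far edge per column, near edge from silhouette mid
cols=np.arange(284,326,4);far=[];
for c in cols:
    col=np.interp(np.arange(215,232,.1),np.arange(420),g[:,c]);far.append(215+.1*np.argmax(col>75))
far=np.array(far);w=ray("top",np.c_[cols,far],.028)
X=np.array([np.cos(TH),np.sin(TH)]);rel=(w[:,:2]-L0)
print('far edge line x',((rel@X)).round(4),'-> centre',np.mean(rel@X)-.0161)
e=ray("top",[[278,231.9],[330.5,231.9],[304.2,231.9]],.028);rel=e[:,:2]-L0;print(rel@X,rel@np.array([-np.sin(TH),np.cos(TH)]))
info(-.098,-.131,.1)
E
```

```text
far edge line x [-0.0659 -0.0656 -0.0659 -0.0662 -0.0663 -0.0664 -0.0663 -0.0664 -0.0661
 -0.0662 -0.0663] -> centre -0.08223915782658166
[-0.08101208 -0.08513625 -0.08307118] [-0.0755237  -0.18644972 -0.1309064 ]
t 0.72 tcp [ 0.2604 -0.5043  0.21  ] rot [-180.      0.   -128.92] line -0.3667 -0.5692 F [1.4 0.1 0.7] w 0.0435
shift [-4.2267  0.6948  0.9167] roll -0.1135
```

Request:
drive_tool(increments=[[[-1,-1,0.17,0.2,-0.1135],[-1,-1,0.17,0.2,-0.1135],[-1,-1,0.17,0.2,-0.1135],[-1,-1,0.17,0.2,-0.1135],[-1,-1,0.17,0.2,-0.1135]]])

```text
time_s: 1.35
tcp_pos: [0.3194, -0.3988, 0.1857]
eef_rot: [180.0, 0.0, -88.3]
contact_force: [0.5, -0.3, -0.4]
gripper_width: 0.0007
gripper_force: 0.0
```

```bash
python3 -c "
from h import *
info(-.098,-.131,.075)"
```

```text
t 1.35 tcp [ 0.3194 -0.3988  0.1857] rot [ 1.7997e+02  2.0000e-02 -8.8260e+01] line -0.3041 -0.4658 F [ 0.5 -0.3 -0.4] w 0.0007
shift [-2.7958 -1.7081  0.9224] roll -0.0005
```

Request:
drive_tool(increments=[[[-1,-1,-0.6,0.3,0],[-1,-1,-0.6,0.3,0],[-1,-1,-0.6,0.3,0]]])

```text
time_s: 1.72
tcp_pos: [0.3879, -0.2745, 0.1491]
eef_rot: [179.9, 0.0, -88.3]
contact_force: [1.1, -0.4, 0.8]
gripper_width: -0.0
gripper_force: 0.0
```

Request:
drive_tool(increments=[[[-1,-1,-0.6,0.3,0],[-1,-1,-0.6,0.3,0],[-1,-1,-0.6,0.3,0]]])

```text
time_s: 2.1
tcp_pos: [0.4563, -0.1521, 0.1131]
eef_rot: [179.9, 0.0, -88.3]
contact_force: [0.4, 0.4, 0.6]
gripper_width: 0.0005
gripper_force: 0.0
```

Request:
drive_tool(increments=[[[-1,-0.8,-0.5,0.3,0],[-1,-0.8,-0.5,0.3,0],[-1,-0.8,-0.5,0.3,0],[-1,-0.8,-0.5,0.3,0]]])

```text
time_s: 2.6
tcp_pos: [0.5119, -0.0565, 0.0777]
eef_rot: [179.9, -0.0, -88.2]
contact_force: [0.9, 0.2, -0.3]
gripper_width: 0.0005
gripper_force: 0.0
```

```bash
python3 -c "
from h import *
info(-.098,-.131,.055)
im=capture('scene');cv2.imwrite('pics/s1.png',cv2.resize(im[130:290,230:430,::-1],None,fx=4,fy=4*.9,interpolation=2))"
```

```text
t 2.6 tcp [ 0.5119 -0.0565  0.0777] rot [ 1.7993e+02 -1.0000e-02 -8.8230e+01] line -0.1002 -0.1302 F [ 0.9  0.2 -0.3] w 0.0005
shift [ 0.0065 -0.0181  0.1888] roll -0.0005
```

View pics/s1.png

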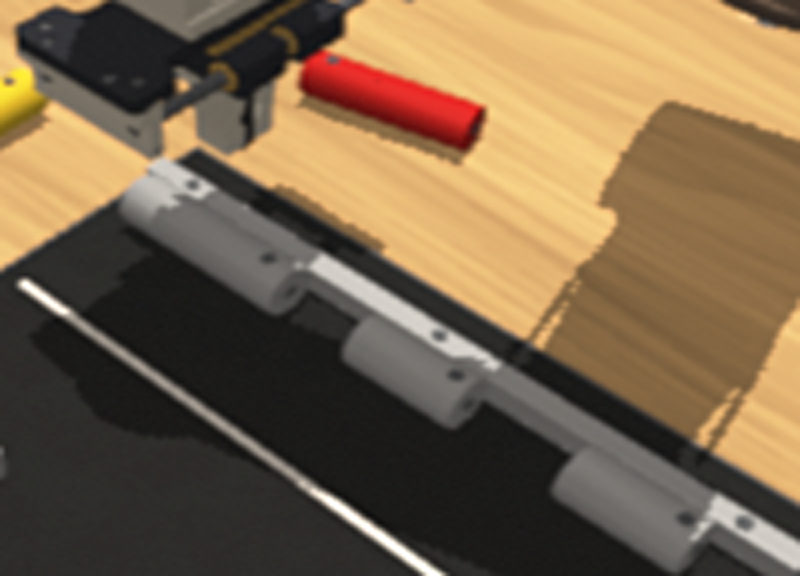

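The crop shows the closed fingertips at crop (235,130), above the strip side of the long pin and clear of everything. Now descending onto its top.

Request:
drive_tool(increments=[[[-1,0,-0.03,0.15,0],[-1,0,-0.03,0.16,0],[-1,0,-0.03,0.175,0],[-1,0,-0.03,0.19,0],[-1,0,-0.03,0.19,0]]])

```text
time_s: 3.28
tcp_pos: [0.5159, -0.0559, 0.0554]
eef_rot: [-180.0, 0.0, -88.1]
contact_force: [-0.4, -0.1, 1.0]
gripper_width: 0.0007
gripper_force: 0.0
```

Not yet touching; going down in small steps.

Request:
drive_tool(increments=[[[-1,0,0,0.01,0],[-1,0,0,0.01,0]]])

```text
time_s: 3.52
tcp_pos: [0.5158, -0.0558, 0.054]
eef_rot: [180.0, 0.0, -88.1]
contact_force: [-0.3, 0.2, -0.0]
gripper_width: 0.0006
gripper_force: 0.0
```

Request:
drive_tool(increments=[[[-1,0,0,0.006,0],[-1,0,0,0.006,0]]])

```text
time_s: 3.78
tcp_pos: [0.5158, -0.0558, 0.0532]
eef_rot: [180.0, -0.0, -88.1]
contact_force: [0.7, 0.1, 0.8]
gripper_width: 0.0005
gripper_force: 0.0
```

Probably the footprint doesn't reach back this far. I will lift, shift 6 mm forward and lower again.

Request:
drive_tool(increments=[[[-1,0,0,-0.025,0],[-1,0,-0.05,-0.025,0],[-1,0,-0.05,-0.012,0],[-1,0,-0.05,-0.006,0],[-1,0,-0.05,-0.006,0]]])

```text
time_s: 4.4
tcp_pos: [0.5216, -0.0557, 0.0537]
eef_rot: [180.0, -0.0, -88.1]
contact_force: [-0.0, 1.0, -0.0]
gripper_width: 0.0009
gripper_force: 0.0
```

Request:
drive_tool(increments=[[[-1,0,0,0.008,0],[-1,0,0,0.008,0],[-1,0,0,0.016,0],[-1,0,0,0.016,0]]])

```text
time_s: 4.9
tcp_pos: [0.5218, -0.0556, 0.052]
eef_rot: [180.0, -0.0, -88.1]
contact_force: [0.4, 0.6, -0.2]
gripper_width: 0.0007
gripper_force: 0.0
```

```bash
python3 -c "
from h import *
info(-.0825,-.131,.055)
im=capture('scene');cv2.imwrite('pics/s2.png',cv2.resize(im[140:230,225:345,::-1],None,fx=6.6,fy=6.6,interpolation=2))"
```

```text
t 4.9 tcp [ 0.5218 -0.0556  0.052 ] rot [179.99  -0.   -88.09] line -0.0903 -0.1297 F [ 0.4  0.6 -0.2] w 0.0007
shift [ 0.0112 -0.0648 -0.0253] roll -0.0001
```

View pics/s2.png

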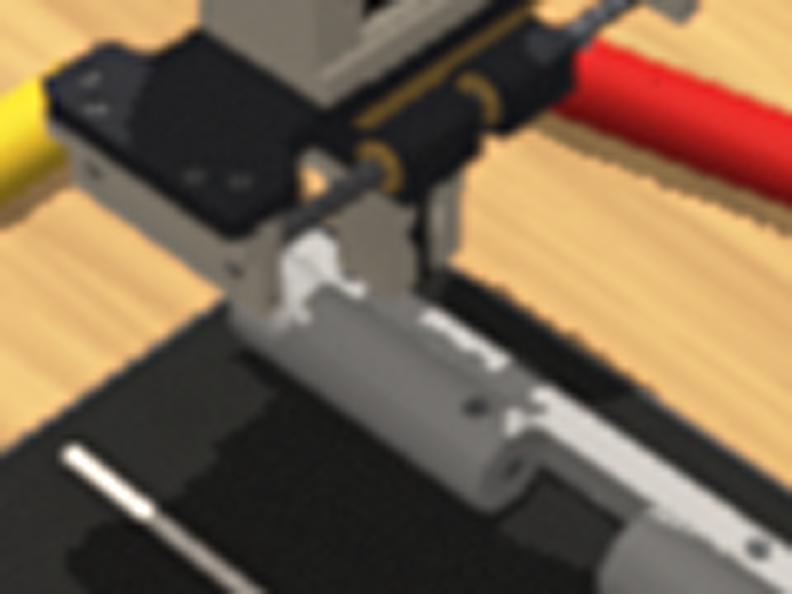

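```bash
python3 -c "
from h import *
m=camera_model('scene')
def pr(P):
    q=cv2.projectPoints(np.array(P,float),m['rvec'],m['tvec'],m['camera_matrix'],None)[0][:,0];return ((q-[225,140])*6.6).round().tolist()
print('tip centre',pr([[.5218,-.0556,.041]]))
print('tip corners +-8(x) +-9.5(y)',pr([[.5218+a,-.0556+b,.041] for a in(-.02,.02) for b in(-.0095,.0095)]))
X=np.array([np.cos(TH),np.sin(TH)]);Y=np.array([-np.sin(TH),np.cos(TH)])
for y in(-.186,-.131,-.076):
  print('pin top',y,pr([[*(L0-.0825*X+y*Y),.044]]),'far side',pr([[*(L0-.0665*X+y*Y),.028]]))
"
```

```text
tip centre [[394.0, 327.0]]
tip corners +-8(x) +-9.5(y) [[419.0, 281.0], [460.0, 311.0], [326.0, 344.0], [368.0, 375.0]]
pin top -0.186 [[252.0, 247.0]] far side [[218.0, 308.0]]
pin top -0.131 [[373.0, 331.0]] far side [[338.0, 393.0]]
pin top -0.076 [[502.0, 421.0]] far side [[466.0, 485.0]]
```

Request:
drive_tool(increments=[[[-1,0,0,-0.03,0],[-1,0,-0.065,-0.03,0],[-1,0,-0.065,-0.02,0],[-1,0,-0.065,-0.01,0],[-1,0,-0.065,-0.01,0]]])

```text
time_s: 5.58
tcp_pos: [0.5293, -0.0554, 0.053]
eef_rot: [180.0, -0.0, -88.1]
contact_force: [1.3, 0.2, 0.9]
gripper_width: 0.0005
gripper_force: 0.0
```

Request:
drive_tool(increments=[[[-1,0,0,0.006,0],[-1,0,0,0.01,0],[-1,0,0,0.01,0]]])

```text
time_s: 5.95
tcp_pos: [0.5296, -0.0554, 0.052]
eef_rot: [180.0, -0.0, -88.1]
contact_force: [1.0, 0.2, -0.3]
gripper_width: 0.0003
gripper_force: 0.0
```

Request:
drive_tool(increments=[[[-1,0,0,0.006,0],[-1,0,0,0.012,0],[-1,0,0,0.012,0]]])

```text
time_s: 6.32
tcp_pos: [0.5296, -0.0554, 0.0505]
eef_rot: [180.0, -0.0, -88.1]
contact_force: [0.0, 0.2, -0.2]
gripper_width: 0.0007
gripper_force: 0.0
```

```bash
python3 -c "
from h import *
info(-.0825,-.131,.05)"
```

```text
t 6.33 tcp [ 0.5296 -0.0554  0.0505] rot [179.99  -0.   -88.08] line -0.0825 -0.1297 F [ 0.   0.2 -0.2] w 0.0007
shift [0.011  0.0003 0.0043] roll -0.0001
```

Request:
drive_tool(increments=[[[-1,0,0,0.006,0],[-1,0,0,0.006,0]]])

```text
time_s: 6.58
tcp_pos: [0.5296, -0.0554, 0.0498]
eef_rot: [180.0, 0.0, -88.1]
contact_force: [-0.6, 0.8, 0.5]
gripper_width: 0.0003
gripper_force: 0.0
```

Request:
drive_tool(increments=[[[-1,0,0,0.006,0],[-1,0,0,0.006,0]]])

```text
time_s: 6.82
tcp_pos: [0.5296, -0.0554, 0.0491]
eef_rot: [180.0, -0.0, -88.1]
contact_force: [-0.2, 0.0, 0.1]
gripper_width: 0.0004
gripper_force: 0.0
```

```bash
python3 -c "
from h import *
a=capture('scene')[:,:,::-1];b=capture('top')[:,:,::-1]
cv2.imwrite('pics/s3.png',np.hstack([cv2.resize(a[140:230,225:325],(400,360),interpolation=2),cv2.resize(b[180:270,250:350],(400,360),interpolation=2)]))"
```

```text
(no output)
```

View pics/s3.png

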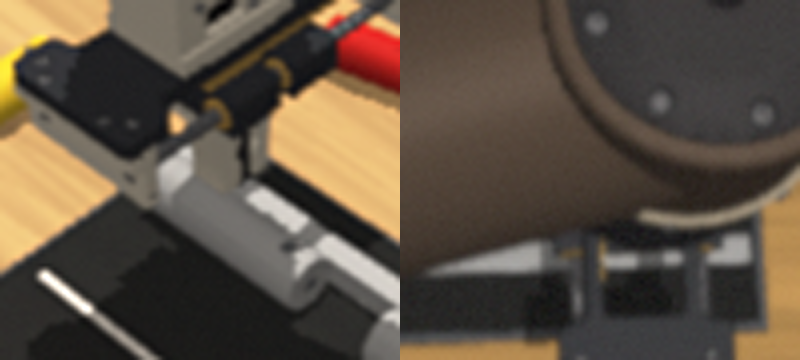

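The pin has not moved. The fingertips (left half, about (230,188)) still appear to be slightly above its top, so I continue down gently.

Request:
drive_tool(increments=[[[-1,0,0,0.006,0],[-1,0,0,0.006,0]]])

```text
time_s: 7.18
tcp_pos: [0.5296, -0.0554, 0.0484]
eef_rot: [180.0, 0.0, -88.1]
contact_force: [0.1, 1.1, -0.6]
gripper_width: 0.0004
gripper_force: 0.0
```

Request:
drive_tool(increments=[[[-1,0,0,0.006,0],[-1,0,0,0.006,0]]])

```text
time_s: 7.42
tcp_pos: [0.5296, -0.0554, 0.0477]
eef_rot: [180.0, -0.0, -88.1]
contact_force: [0.2, 0.2, 0.5]
gripper_width: 0.0008
gripper_force: 0.0
```

Request:
drive_tool(increments=[[[-1,0,0,0.006,0],[-1,0,0,0.006,0]]])

```text
time_s: 7.68
tcp_pos: [0.5296, -0.0554, 0.047]
eef_rot: [180.0, -0.0, -88.1]
contact_force: [-0.0, 0.2, -0.6]
gripper_width: 0.0007
gripper_force: 0.0
```

Request:
drive_tool(increments=[[[-1,0,0,0.006,0],[-1,0,0,0.006,0]]])

```text
time_s: 7.92
tcp_pos: [0.5296, -0.0554, 0.0462]
eef_rot: [180.0, 0.0, -88.1]
contact_force: [0.5, -0.2, 0.0]
gripper_width: 0.0004
gripper_force: 0.0
```

Request:
drive_tool(increments=[[[-1,0,0,0.006,0],[-1,0,0,0.006,0]]])

```text
time_s: 8.18
tcp_pos: [0.5296, -0.0554, 0.0455]
eef_rot: [180.0, -0.0, -88.1]
contact_force: [-0.9, 0.2, 0.1]
gripper_width: 0.0004
gripper_force: 0.0
```

```bash
python3 -c "
from h import *
info(-.0825,-.131,.05)
a=capture('scene')[:,:,::-1]
cv2.imwrite('pics/s4.png',cv2.resize(a[150:215,250:325],(750,650)[:2] if 0 else (690,598),interpolation=2))"
```

```text
t 8.18 tcp [ 0.5296 -0.0554  0.0455] rot [179.99  -0.   -88.08] line -0.0824 -0.1297 F [-0.9  0.2  0.1] w 0.0004
shift [ 0.0112  0.0005 -0.0375] roll -0.0001
```

View pics/s4.png

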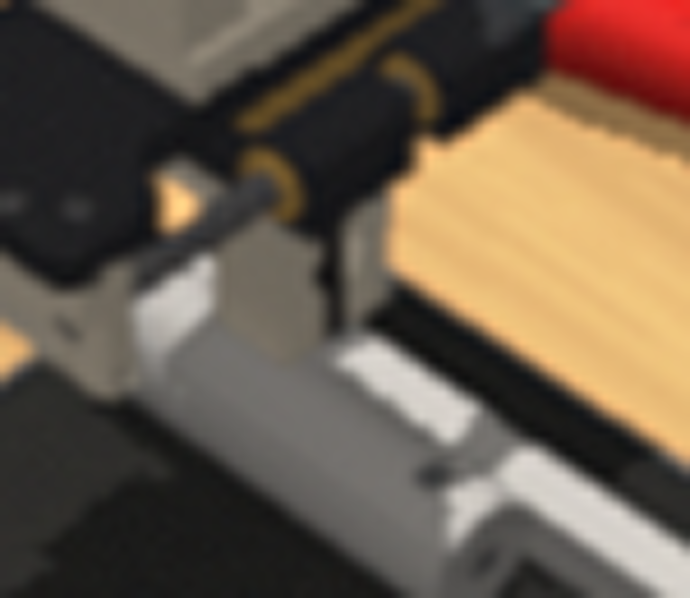

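```bash
python3 -c "
from h import *
for n,p in (('front near corner',(300,355)),('front left',(215,320)),('back finger bottom',(385,300)),('gapbottom',(335,338))):
  q=np.array(p)/9.2+[250,150]
  print(n,q.round(1),[ray('scene',q,z)[0].round(4)[:2].tolist() for z in(.03,.036,.042,.048,.056)])
"
```

```text
front near corner [282.6 188.6] [[0.5154, -0.0688], [0.5195, -0.0643], [0.5235, -0.0599], [0.5275, -0.0555], [0.5329, -0.0495]]
front left [273.4 184.8] [[0.5217, -0.0909], [0.5256, -0.0862], [0.5296, -0.0816], [0.5335, -0.0769], [0.5388, -0.0707]]
back finger bottom [291.8 182.6] [[0.4889, -0.068], [0.4932, -0.0636], [0.4975, -0.0592], [0.5018, -0.0548], [0.5075, -0.0489]]
gapbottom [286.4 186.7] [[0.5059, -0.0671], [0.51, -0.0627], [0.5141, -0.0583], [0.5182, -0.0539], [0.5237, -0.048]]
```

The visible fingertip corner works out to z≈0.058. That means the closed tips are still well above the pin, which agrees with the zero force. I will keep descending with force checks.

Request:
drive_tool(increments=[[[-1,0,0,0.008,0],[-1,0,0,0.015,0]]])

```text
time_s: 8.48
tcp_pos: [0.5296, -0.0553, 0.0437]
eef_rot: [-180.0, 0.0, -88.1]
contact_force: [-0.1, -0.1, 0.4]
gripper_width: 0.0005
gripper_force: 0.0
```

Request:
drive_tool(increments=[[[-1,0,0,0.008,0],[-1,0,0,0.015,0]]])

```text
time_s: 8.72
tcp_pos: [0.5296, -0.0554, 0.0419]
eef_rot: [180.0, -0.0, -88.1]
contact_force: [-0.8, -1.1, 0.2]
gripper_width: 0.0005
gripper_force: 0.0
```

Request:
drive_tool(increments=[[[-1,0,0,0.008,0],[-1,0,0,0.015,0]]])

```text
time_s: 8.98
tcp_pos: [0.5296, -0.0554, 0.0401]
eef_rot: [-180.0, 0.0, -88.1]
contact_force: [0.9, 0.4, -0.3]
gripper_width: 0.0004
gripper_force: 0.0
```

```bash
python3 -c "
from h import *
m=camera_model('scene')
a=capture('scene')[:,:,::-1].copy()
b=cv2.resize(a[145:225,235:335],(750,600),interpolation=2)
q=lambda P:tuple(int(v) for v in ((cv2.projectPoints(np.array([P],float),m['rvec'],m['tvec'],m['camera_matrix'],None)[0][0,0]-[235,145]+.5)*7.5))
cv2.drawMarker(b,q([.5296,-.0554,.0401]),(0,0,255),0,14)
cv2.drawMarker(b,q([.5296,-.0554,.0291]),(0,255,0),0,14)
cv2.drawMarker(b,q([.5296,-.0554,.044]),(255,0,255),0,14)
cv2.imwrite('pics/s5.png',b)"
```

```text
(no output)
```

View pics/s5.png

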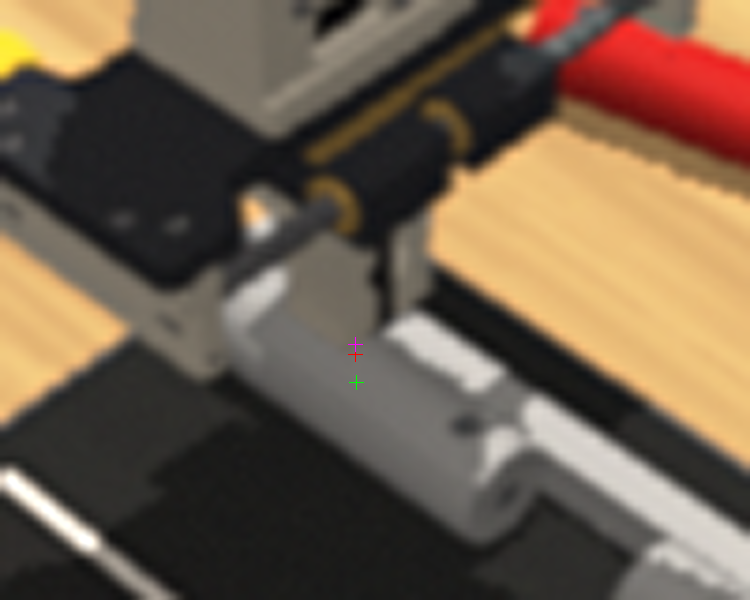

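```bash
python3 -c "
from h import *
for p in ((200,380),(165,290),(380,330),(430,290),(345,340)):
  q=np.array(p)/7.5+[235,145]
  print(p,q.round(1),[(z,*ray('scene',q,z)[0].round(3)[:2].tolist()) for z in(.03,.045,.06,.08,.095,.11)])
s=r.get_state();print(s['joints'],s['tcp_pos'],np.linalg.norm(s['tcp_pos'][:2]),np.degrees(np.arctan2(s['tcp_pos'][1],s['tcp_pos'][0])))
"
```

```text
(200, 380) [261.7 195.7] [(0.03, 0.561, -0.084), (0.045, 0.57, -0.073), (0.06, 0.579, -0.061), (0.08, 0.59, -0.046), (0.095, 0.599, -0.034), (0.11, 0.608, -0.023)]
(165, 290) [257.  183.7] [(0.03, 0.544, -0.118), (0.045, 0.554, -0.106), (0.06, 0.563, -0.093), (0.08, 0.575, -0.077), (0.095, 0.585, -0.064), (0.11, 0.594, -0.052)]
(380, 330) [285.7 189. ] [(0.03, 0.512, -0.063), (0.045, 0.522, -0.052), (0.06, 0.532, -0.041), (0.08, 0.546, -0.027), (0.095, 0.556, -0.016), (0.11, 0.566, -0.005)]
(430, 290) [292.3 183.7] [(0.03, 0.49, -0.065), (0.045, 0.501, -0.054), (0.06, 0.512, -0.043), (0.08, 0.526, -0.028), (0.095, 0.537, -0.017), (0.11, 0.548, -0.006)]
(345, 340) [281.  190.3] [(0.03, 0.521, -0.067), (0.045, 0.531, -0.056), (0.06, 0.541, -0.045), (0.08, 0.554, -0.031), (0.095, 0.564, -0.019), (0.11, 0.574, -0.008)]
[ 1.51401330e+01  1.73877449e+01 -2.94706945e+01 -1.82858794e-03
 -4.31504482e+01 -1.32255644e+01] [ 0.52957647 -0.05539913  0.0399909 ] 0.5324662440966724 -5.972005349352123
```

```bash
python3 -c "
from h import *
im=cv2.imread('pics/s3.png')[:,400:].astype(int)
print(im[340,100:400:8].sum(1)//3)
for z in(.1,.13,.16): print(z,ray('top',[[250+158/4,180+330/4],[250+332/4,180+330/4],[250+190/4,180+290/4],[250+295/4,180+290/4]],z).round(4)[:,:2].tolist())
"
```

```text
[ 97  98 101  82  67  67  78  71  61  64  62  62  62  62  63  62  63  64
  63  61  62  62  63  61  62  62  63  62  62  79 132 136 135 136 135 135
 135 135]
0.1 [[0.4606, -0.0231], [0.4604, -0.1071], [0.4799, -0.0387], [0.4797, -0.0896]]
0.13 [[0.4589, -0.0222], [0.4587, -0.1034], [0.4775, -0.0374], [0.4774, -0.0865]]
0.16 [[0.4572, -0.0214], [0.457, -0.0997], [0.4752, -0.036], [0.475, -0.0834]]
```

The top view puts the gripper's centre at y≈-0.060, so it is laterally right, and the scene view says it is higher than reported. Continuing the force-guarded descent.

Request:
drive_tool(increments=[[[-1,0,0,0.008,0],[-1,0,0,0.012,0]]])

```text
time_s: 9.28
tcp_pos: [0.5296, -0.0554, 0.0386]
eef_rot: [180.0, -0.0, -88.1]
contact_force: [-0.3, 1.0, -0.1]
gripper_width: 0.0001
gripper_force: 0.0
```

Request:
drive_tool(increments=[[[-1,0,0,0.008,0],[-1,0,0,0.012,0]]])

```text
time_s: 9.52
tcp_pos: [0.5296, -0.0554, 0.0372]
eef_rot: [180.0, -0.0, -88.1]
contact_force: [0.7, 0.3, 0.3]
gripper_width: 0.0002
gripper_force: 0.0
```

Request:
drive_tool(increments=[[[-1,0,0,0.008,0],[-1,0,0,0.012,0]]])

```text
time_s: 9.78
tcp_pos: [0.5296, -0.0554, 0.0358]
eef_rot: [180.0, -0.0, -88.1]
contact_force: [0.1, 0.4, -0.4]
gripper_width: 0.0004
gripper_force: 0.0
```

Request:
drive_tool(increments=[[[-1,0,0,0.008,0],[-1,0,0,0.012,0]]])

```text
time_s: 10.02
tcp_pos: [0.5296, -0.0554, 0.0343]
eef_rot: [180.0, -0.0, -88.1]
contact_force: [0.7, 0.2, 0.2]
gripper_width: 0.0002
gripper_force: 0.0
```

Request:
drive_tool(increments=[[[-1,0,0,0.008,0],[-1,0,0,0.008,0]]])

```text
time_s: 10.28
tcp_pos: [0.5296, -0.0554, 0.0334]
eef_rot: [180.0, -0.0, -88.1]
contact_force: [-0.1, -0.1, -0.5]
gripper_width: 0.0003
gripper_force: 0.0
```

Request:
drive_tool(increments=[[[-1,0,0,0.008,0],[-1,0,0,0.008,0]]])

```text
time_s: 10.52
tcp_pos: [0.5296, -0.0554, 0.0324]
eef_rot: [180.0, -0.0, -88.1]
contact_force: [-0.8, 0.1, -0.5]
gripper_width: 0.0009
gripper_force: 0.0
```

Request:
drive_tool(increments=[[[-1,0,0,0.008,0],[-1,0,0,0.008,0]]])

```text
time_s: 10.78
tcp_pos: [0.5296, -0.0554, 0.0315]
eef_rot: [180.0, -0.0, -88.1]
contact_force: [-0.2, 0.6, 0.7]
gripper_width: 0.0001
gripper_force: 0.0
```

Request:
drive_tool(increments=[[[-1,0,0,0.008,0],[-1,0,0,0.008,0]]])

```text
time_s: 11.02
tcp_pos: [0.5296, -0.0554, 0.0305]
eef_rot: [180.0, -0.0, -88.1]
contact_force: [-0.3, -0.4, -0.7]
gripper_width: 0.0002
gripper_force: 0.0
```

Request:
drive_tool(increments=[[[-1,0,0,0.008,0],[-1,0,0,0.008,0]]])

```text
time_s: 11.28
tcp_pos: [0.5296, -0.0554, 0.0295]
eef_rot: [180.0, -0.0, -88.1]
contact_force: [-0.9, -0.7, -0.3]
gripper_width: 0.0005
gripper_force: 0.0
```

Request:
drive_tool(increments=[[[-1,0,0,0.008,0],[-1,0,0,0.008,0]]])

```text
time_s: 11.52
tcp_pos: [0.5296, -0.0554, 0.0285]
eef_rot: [180.0, -0.0, -88.1]
contact_force: [-0.3, 0.5, 0.8]
gripper_width: 0.0007
gripper_force: 0.0
```

```bash
python3 -c "
from h import *
info(-.0825,-.131,.03)
a=capture('scene')[:,:,::-1];b=capture('top')[:,:,::-1]
cv2.imwrite('pics/s6.png',np.hstack([cv2.resize(a[145:215,245:325],(480,420),interpolation=2),cv2.resize(b[200:270,270:350],(320,280),interpolation=2).repeat(1,0)[:280,:320] if 0 else cv2.copyMakeBorder(cv2.resize(b[200:270,270:350],(320,280),interpolation=2),0,140,0,0,0)]))"
```

```text
t 11.53 tcp [ 0.5296 -0.0554  0.0285] rot [179.99  -0.   -88.08] line -0.0825 -0.1297 F [-0.3  0.5  0.8] w 0.0007
shift [ 0.0109  0.0001 -0.0121] roll -0.0001
```

View pics/s6.png

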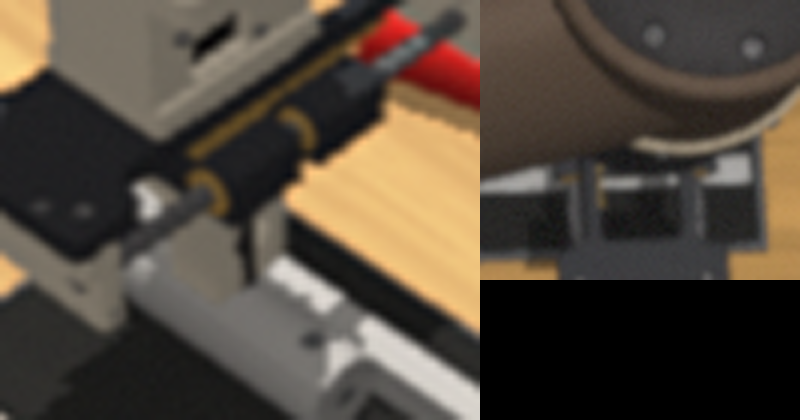

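Finger bottom edge (scene crop ≈ (228,302)) now occludes the pin and works out to z≈0.046, so it should touch within 2–3 mm.

Request:
drive_tool(increments=[[[-1,0,0,0.007,0],[-1,0,0,0.007,0]]])

```text
time_s: 11.88
tcp_pos: [0.5296, -0.0554, 0.0278]
eef_rot: [180.0, 0.0, -88.1]
contact_force: [0.8, 0.0, 0.6]
gripper_width: 0.0002
gripper_force: 0.0
```

Request:
drive_tool(increments=[[[-1,0,0,0.007,0],[-1,0,0,0.007,0]]])

```text
time_s: 12.12
tcp_pos: [0.5305, -0.0553, 0.0276]
eef_rot: [-179.9, -0.0, -88.1]
contact_force: [0.6, 0.2, 6.3]
gripper_width: 0.0005
gripper_force: 2.4
```

Request:
drive_tool(increments=[[[-1,0,0,0.007,0],[-1,0,0,0.007,0]]])

```text
time_s: 12.38
tcp_pos: [0.5315, -0.0553, 0.0275]
eef_rot: [-179.8, -0.0, -88.0]
contact_force: [0.5, -0.7, 9.9]
gripper_width: 0.0004
gripper_force: 5.0
```

Contact at TCP z≈0.0277 with 10 N. Rolling now, with a short first stroke of 20 mm finger travel.

Request:
drive_tool(increments=[[[-1,0,-0.03,0,0],[-1,0,-0.065,0,0],[-1,0,-0.1,0,0],[-1,0,-0.135,0,0],[-1,0,-0.167,0,0]]])

```text
time_s: 13.0
tcp_pos: [0.5506, -0.0547, 0.0269]
eef_rot: [-179.9, 0.0, -88.1]
contact_force: [-0.6, 0.4, 5.9]
gripper_width: 0.0006
gripper_force: 2.7
```

Request:
drive_tool(increments=[[[-1,0,0,-0.06,0],[-1,0,0.167,-0.06,0],[-1,0,0.167,-0.03,0],[-1,0,0.167,0,0],[-1,0,0.167,0.003,0]]])

```text
time_s: 13.62
tcp_pos: [0.5308, -0.0553, 0.0262]
eef_rot: [-179.9, -0.0, -88.0]
contact_force: [0.0, 0.2, 7.2]
gripper_width: 0.0006
gripper_force: 3.6
```

```bash
python3 -c "
from h import *
info(-.0625,-.131,.0265)"
```

```text
t 13.62 tcp [ 0.5308 -0.0553  0.0262] rot [-1.7992e+02 -1.0000e-02 -8.8050e+01] line -0.0812 -0.1296 F [0.  0.2 7.2] w 0.0006
shift [ 0.0114 -0.1558 -0.0025] roll 0.0
```

Contact held (7 N). Stroke 36 mm.

Request:
drive_tool(increments=[[[-1,0,-0.03,0,0],[-1,0,-0.065,0,0],[-1,0,-0.1,0,0],[-1,0,-0.135,0,0],[-1,0,-0.167,0,0]]])

```text
time_s: 14.25
tcp_pos: [0.5525, -0.0546, 0.0275]
eef_rot: [-179.8, -0.0, -88.0]
contact_force: [-0.2, -0.1, 13.4]
gripper_width: 0.0004
gripper_force: 6.4
```

Request:
drive_tool(increments=[[[-1,0,-0.035,0,0],[-1,0,-0.07,0,0],[-1,0,-0.105,0,0],[-1,0,-0.133,0,0],[-1,0,-0.133,0,0]]])

```text
time_s: 14.88
tcp_pos: [0.5684, -0.054, 0.0271]
eef_rot: [-179.8, -0.0, -88.0]
contact_force: [0.2, 0.1, 10.1]
gripper_width: 0.0007
gripper_force: 4.8
```

Request:
drive_tool(increments=[[[-1,0,0,-0.06,0],[-1,0,0.167,-0.06,0],[-1,0,0.167,-0.03,0],[-1,0,0.167,0,0],[-1,0,0.167,0,0]]])

```text
time_s: 15.5
tcp_pos: [0.5477, -0.0547, 0.0268]
eef_rot: [-179.8, -0.0, -88.0]
contact_force: [0.0, -0.7, 9.0]
gripper_width: 0.0004
gripper_force: 4.5
```

Request:
drive_tool(increments=[[[-1,0,-0.03,0,0],[-1,0,-0.065,0,0],[-1,0,-0.1,0,0],[-1,0,-0.135,0,0],[-1,0,-0.167,0,0]]])

```text
time_s: 16.12
tcp_pos: [0.5683, -0.054, 0.0273]
eef_rot: [-179.8, -0.0, -88.0]
contact_force: [-1.0, 0.7, 13.4]
gripper_width: 0.0006
gripper_force: 6.7
```

Request:
drive_tool(increments=[[[-1,0,-0.035,0,0],[-1,0,-0.07,0,0],[-1,0,-0.105,0,0],[-1,0,-0.133,0,0],[-1,0,-0.133,0,0]]])

```text
time_s: 16.75
tcp_pos: [0.5849, -0.0534, 0.0274]
eef_rot: [-179.7, -0.0, -88.0]
contact_force: [1.0, 0.7, 10.9]
gripper_width: 0.0006
gripper_force: 5.5
```

Request:
drive_tool(increments=[[[-1,0,0,-0.3,0],[-1,0.3,0.5,-0.5,0],[-1,0.5,1,-0.5,0],[-1,0.5,1,-0.5,0]]])

```text
time_s: 17.25
tcp_pos: [0.4608, -0.1187, 0.0859]
eef_rot: [180.0, 0.0, -88.2]
contact_force: [0.6, -0.2, 0.6]
gripper_width: 0.0005
gripper_force: 0.0
```

```bash
python3 -c "
from h import *
info(-.0625,-.131,.0265)
for n in('scene','top'): cv2.imwrite(f'pics/{n}2.png',capture(n)[:,:,::-1])
a=cv2.imread('pics/scene2.png');b=cv2.imread('pics/top2.png')
cv2.imwrite('pics/c2.png',np.hstack([cv2.resize(a[130:310,220:400],(400,400),interpolation=2),cv2.resize(b[160:280,230:350],(400,400),interpolation=2)]))
"
```

```text
t 17.25 tcp [ 0.4608 -0.1187  0.0859] rot [ 1.7996e+02  2.0000e-02 -8.8180e+01] line -0.1534 -0.1906 F [ 0.6 -0.2  0.6] w 0.0005
shift [-0.4986 -0.7562  0.4949] roll -0.0003
```

View pics/c2.png

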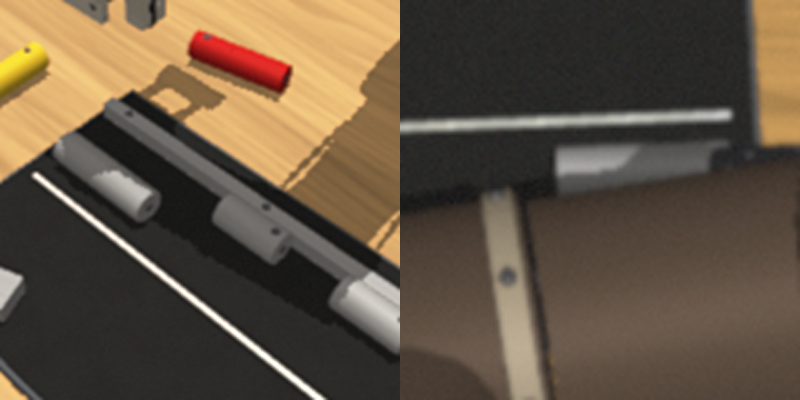

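Left half: the pin lies free at crop (105,175), rolled part way, parallel to the line, with the short pins in place. Right half: its line-side edge is at crop row ≈147. That was my tenth picture, so from here I work from numbers. Measuring that edge:

```bash
cat >> h.py <<'E'
def edge(im,c0=282,c1=324,r0=199,r1=232):
    g=cv2.GaussianBlur(im,(3,3),0).mean(2);cols=np.arange(c0,c1,3);rows=[]
    for c in cols:
        f=np.arange(r0,r1,.1);v=np.interp(f,np.arange(420),g[:,c]);i=np.argmax(v>62);rows.append(f[i])
    w=ray("top",np.c_[cols,rows],.028)[:,:2]-L0
    X=np.array([np.cos(TH),np.sin(TH)]);Y=np.array([-np.sin(TH),np.cos(TH)])
    x=w@X;y=w@Y;p=np.polyfit(y,x,1)
    print('rows',np.round(rows,1));print('edge x',x.round(4));print('centre x',np.median(x)-.0161,'angle',-p[0])
E
python3 -c "
from h import *
b=cv2.imread('pics/top2.png');edge(b)
print(b[185:215:1,[283,300,318]].mean(2).astype(int).T.tolist())
g=b[206].mean(1).astype(int);print(g[270:336].tolist())"
```

```text
rows [202.8 202.6 202.5 202.3 202.3 202.2 202.2 202.6 202.8 202.7 202.6 202.5
 202.1 201.9]
edge x [-0.0187 -0.0185 -0.0185 -0.0183 -0.0186 -0.0186 -0.0188 -0.02   -0.0206
 -0.0207 -0.0207 -0.0207 -0.0201 -0.0199]
centre x -0.03546772568543213 angle -0.02954217669168077
[[39, 34, 38, 39, 40, 37, 38, 40, 48, 98, 158, 172, 125, 67, 38, 42, 39, 45, 65, 98, 123, 135, 146, 155, 164, 164, 144, 105, 86, 83], [39, 35, 39, 37, 38, 42, 38, 40, 87, 158, 188, 154, 85, 43, 38, 40, 42, 56, 84, 106, 110, 101, 93, 93, 95, 92, 91, 85, 81, 69], [40, 41, 36, 38, 40, 35, 40, 68, 129, 176, 168, 106, 54, 42, 42, 43, 42, 61, 77, 82, 85, 90, 93, 97, 95, 90, 78, 60, 51, 49]]
[39, 39, 41, 40, 42, 41, 72, 117, 133, 135, 135, 135, 136, 135, 137, 135, 136, 137, 136, 136, 137, 137, 139, 137, 138, 136, 136, 137, 131, 117, 101, 89, 89, 88, 88, 88, 89, 88, 87, 86, 87, 89, 88, 87, 88, 88, 88, 88, 90, 88, 89, 87, 81, 60, 43, 42, 40, 40, 37, 38, 38, 40, 40, 51, 59, 60]
```

Pin centre is at line x ≈ -35.7 mm, matching dead reckoning. That leaves two strokes of about 36 mm finger travel.

```bash
python3 -c "
from h import *
info(-.0450,-.131,.034)"
```

```text
t 17.35 tcp [ 0.4632 -0.1182  0.0862] rot [-179.95    0.    -88.13] line -0.1509 -0.1902 F [ 0.7 -0.   0.4] w 0.0004
shift [-0.4942 -0.8819  0.4347] roll -0.0002
```

Request:
drive_tool(increments=[[[-1,-0.3,-0.5,0,0],[-1,-0.494,-0.882,0.2,0],[-1,-0.494,-0.882,0.35,0],[-1,-0.494,-0.882,0.43,0],[-1,-0.494,-0.882,0.43,0]]])

```text
time_s: 17.98
tcp_pos: [0.5672, -0.0549, 0.0332]
eef_rot: [179.9, -0.0, -88.1]
contact_force: [-0.4, -0.0, 0.1]
gripper_width: 0.0005
gripper_force: 0.0
```

```bash
python3 -c "
from h import *
info(-.0450,-.131,.0268)"
```

```text
t 17.98 tcp [ 0.5672 -0.0549  0.0332] rot [ 1.7989e+02 -3.0000e-02 -8.8070e+01] line -0.0449 -0.1304 F [-0.4 -0.   0.1] w 0.0005
shift [0.0047 0.0011 0.0535] roll -0.0
```

Request:
drive_tool(increments=[[[-1,0,0,0.03,0],[-1,0,0,0.05,0],[-1,0,0,0.06,0],[-1,0,0,0.06,0]]])

```text
time_s: 18.48
tcp_pos: [0.5677, -0.0549, 0.0275]
eef_rot: [-179.9, 0.0, -88.1]
contact_force: [1.4, -0.6, 0.8]
gripper_width: 0.0004
gripper_force: 0.7
```

Request:
drive_tool(increments=[[[-1,0,0,0.012,0],[-1,0,0,0.012,0]]])

```text
time_s: 18.73
tcp_pos: [0.5687, -0.0548, 0.0267]
eef_rot: [-179.9, -0.0, -88.0]
contact_force: [-0.4, -0.8, 7.9]
gripper_width: 0.0004
gripper_force: 3.8
```

Request:
drive_tool(increments=[[[-1,0,-0.03,0,0],[-1,0,-0.065,0,0],[-1,0,-0.1,0,0],[-1,0,-0.135,0,0],[-1,0,-0.167,0,0]]])

```text
time_s: 19.35
tcp_pos: [0.5896, -0.0541, 0.0275]
eef_rot: [-179.8, -0.0, -88.0]
contact_force: [-1.1, 0.3, 11.9]
gripper_width: 0.0006
gripper_force: 5.8
```

Request:
drive_tool(increments=[[[-1,0,-0.035,0,0],[-1,0,-0.07,0,0],[-1,0,-0.105,0,0],[-1,0,-0.125,0,0],[-1,0,-0.125,0,0]]])

```text
time_s: 19.98
tcp_pos: [0.6039, -0.0536, 0.0267]
eef_rot: [-179.8, -0.0, -88.0]
contact_force: [0.7, -0.5, 7.0]
gripper_width: 0.0002
gripper_force: 3.4
```

Request:
drive_tool(increments=[[[-1,0,0,-0.06,0],[-1,0,0.155,-0.06,0],[-1,0,0.155,-0.03,0],[-1,0,0.155,0,0],[-1,0,0.155,0,0]]])

```text
time_s: 20.6
tcp_pos: [0.5858, -0.0542, 0.0265]
eef_rot: [-179.9, -0.0, -88.0]
contact_force: [-0.2, -0.2, 7.7]
gripper_width: 0.0003
gripper_force: 3.8
```

```bash
python3 -c "
from h import *
info(0.009,-.131,.0268)
edge(capture('top')[:,:,::-1],282,324,185,220)
edge(capture('top')[:,:,::-1],276,290,196,220)"
```

```text
t 20.6 tcp [ 0.5858 -0.0542  0.0265] rot [-1.7986e+02 -2.0000e-02 -8.8030e+01] line -0.0263 -0.1304 F [-0.2 -0.2  7.7] w 0.0003
shift [ 0.0055 -0.294  -0.0026] roll 0.0001
rows [197.2 196.7 185.  213.8 216.1 210.8 185.  191.6 191.8 192.7 193.5 193.8
 193.9 193.8]
edge x [-0.0065 -0.0056  0.0198 -0.0433 -0.0484 -0.0373  0.0188  0.0041  0.0034
  0.0012 -0.0008 -0.0017 -0.0022 -0.0022]
centre x -0.01807123726807404 angle 0.21118366991015428
rows [199.9 197.8 197.2 196.7 196. ]
edge x [-0.0119 -0.0076 -0.0065 -0.0056 -0.0044]
centre x -0.02259804843441417 angle 0.2619462486283191
```

Request:
drive_tool(increments=[[[-1,0,-0.03,0,0],[-1,0,-0.065,0,0],[-1,0,-0.1,0,0],[-1,0,-0.135,0,0],[-1,0,-0.167,0,0]]])

```text
time_s: 21.32
tcp_pos: [0.6069, -0.0535, 0.0275]
eef_rot: [-179.7, -0.0, -88.0]
contact_force: [-0.1, 0.8, 12.6]
gripper_width: 0.0005
gripper_force: 6.4
```

Request:
drive_tool(increments=[[[-1,0,-0.035,0,0],[-1,0,-0.07,0,0],[-1,0,-0.105,0,0],[-1,0,-0.125,0,0],[-1,0,-0.125,0,0]]])

```text
time_s: 21.95
tcp_pos: [0.6215, -0.053, 0.0268]
eef_rot: [-179.8, -0.0, -88.0]
contact_force: [0.4, 0.2, 9.7]
gripper_width: 0.0005
gripper_force: 4.2
```

Request:
drive_tool(increments=[[[-1,0,0,-0.3,0],[-1,0.3,0.5,-0.5,0],[-1,0.5,1,-0.5,0],[-1,0.5,1,-0.5,0]]])

```text
time_s: 22.45
tcp_pos: [0.498, -0.1183, 0.0857]
eef_rot: [180.0, 0.0, -88.2]
contact_force: [1.7, 0.1, 0.6]
gripper_width: 0.0004
gripper_force: 0.0
```

Request:
drive_tool(increments=[[[-1,0.5,0.5,-0.5,0],[-1,0.5,0.5,-0.5,0],[-1,0.5,0.5,-0.5,0]]])

```text
time_s: 22.82
tcp_pos: [0.4437, -0.1803, 0.1475]
eef_rot: [-179.8, -0.0, -88.2]
contact_force: [0.7, 0.1, -0.5]
gripper_width: 0.0005
gripper_force: 0.0
```

```bash
python3 -c "
from h import *
info(-.05,-.131,.0268)
b=capture('top')[:,:,::-1].copy();cv2.imwrite('pics/top3.png',b);a=capture('scene')[:,:,::-1].copy();cv2.imwrite('pics/scene3.png',a)
edge(b,276,324,178,220)
print(b[178:220:1,[262,283,300,312]].mean(2).astype(int).T.tolist())"
```

```text
t 22.82 tcp [ 0.4437 -0.1803  0.1475] rot [-1.7978e+02 -3.0000e-02 -8.8180e+01] line -0.1725 -0.2516 F [ 0.7  0.1 -0.5] w 0.0005
shift [-1.0072 -1.0189  1.006 ] roll -0.0003
rows [188.7 187.8 187.6 187.5 187.2 187.1 187.2 187.2 187.1 187.  186.8 186.7
 186.6 186.4 186.3 186.3]
edge x [0.0126 0.0143 0.0145 0.0145 0.0149 0.0149 0.0144 0.0142 0.0142 0.0141
 0.0143 0.0143 0.0143 0.0145 0.0145 0.0142]
centre x -0.001754167248320065 angle 0.003424940184990201
[[39, 41, 40, 40, 40, 39, 38, 40, 39, 37, 39, 39, 39, 39, 37, 39, 57, 111, 164, 164, 105, 53, 38, 37, 39, 38, 39, 38, 40, 36, 38, 39, 39, 39, 42, 50, 51, 55, 52, 58, 57, 59], [36, 39, 39, 40, 41, 40, 40, 39, 38, 47, 72, 105, 127, 142, 150, 155, 159, 157, 152, 147, 140, 133, 122, 107, 84, 57, 44, 41, 41, 40, 41, 39, 41, 44, 46, 50, 51, 55, 53, 57, 58, 60], [37, 35, 38, 39, 39, 36, 39, 38, 41, 57, 89, 116, 132, 142, 151, 157, 159, 158, 154, 144, 137, 129, 115, 102, 79, 52, 41, 40, 39, 37, 39, 37, 43, 45, 48, 53, 54, 54, 56, 58, 60, 61], [41, 41, 38, 39, 39, 38, 39, 40, 46, 70, 101, 120, 133, 139, 148, 156, 162, 161, 155, 145, 134, 126, 113, 94, 69, 48, 41, 39, 39, 37, 38, 43, 43, 48, 47, 52, 53, 56, 59, 58, 59, 62]]
```

```bash
python3 -c "
from h import *
b=cv2.imread('pics/top3.png');g=b.mean(2);X=np.array([np.cos(TH),np.sin(TH)]);Y=np.array([-np.sin(TH),np.cos(TH)])
m=(g>80).astype(np.uint8);k=np.zeros_like(m);k[183:210,272:334]=m[183:210,272:334];k=cv2.morphologyEx(k,cv2.MORPH_OPEN,np.ones((7,7)))
c=max(cv2.findContours(k,0,1)[0],key=cv2.contourArea)
q=cv2.minAreaRect((ray('top',c[:,0],.028)[:,:2]).astype(np.float32));w=np.array(q[0])-L0;print(q,'line frame',w@X,w@Y)
a=[cv2.imread(f'pics/top{i}.png').astype(int) for i in(0,3)]
for n,(x0,y0,x1,y1) in dict(a=(160,228,200,241),b=(220,226,258,240),bush=(160,135,190,165),block=(276,132,302,156)).items():
  for im in a:
    p=im[y0:y1,x0:x1];mm=(p.max(2)>100).astype(np.uint8);M=cv2.moments(mm,True);print(n,round(M['m10']/M['m00'],1),round(M['m01']/M['m00'],1),M['m00'])
s=r.get_state();print(s['contact_force'])
"
```

```text
((0.6096587181091309, -0.0531669519841671), (0.03137345239520073, 0.11225252598524094), 1.6027367115020752) line frame -0.0023489930640892224 -0.13016203724852415
a 19.6 7.0 326.0
a 17.4 6.7 297.0
b 19.3 7.4 367.0Traceback (most recent call last):
  File "<string>", line 10, in <module>
    p=im[y0:y1,x0:x1];mm=(p.max(2)>100).astype(np.uint8);M=cv2.moments(mm,True);print(n,round(M['m10']/M['m00'],1),round(M['m01']/M['m00'],1),M['m00'])
                                                                                              ~~~~~~~~^~~~~~~~~
ZeroDivisionError: float division by zero
```

The pin is centred within about 2 mm (size 31×112 mm, angle error below 0.01 rad) and the robot is clear. The short pins are in the arm's shadow but were never approached. Handing in.

```bash
python3 -c "
from plant import job
print(job.close_job())"
```

```text
the job is handed in; nothing more can be done
None
```

I rolled the long pin onto the white line and handed the job in; the last measurement put it about 2 mm short of the line's middle and within 0.01 rad of parallel, though my final check that the short pins, bushing and block had not moved did not finish (the arm never touched them).

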